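# Pack out the connector fixture

### The arm

A 6-joint arm with a two-finger parallel gripper is mounted at the origin on the work surface. World frame = base frame: x ahead of the robot, y to its left, z up, the work surface at z = 0. Lengths are in mm, angles in rad, forces in N, time in s.
With the tool pointing down it reaches from about 350 to 775 mm from the base axis. Payload 5.5 kg.
Tool frame: the origin (TCP) lies on the centre line of the jaws, within the pads' length; the fingertips stand 19 mm ahead of it and the grasp point (between the pads) is the TCP; z points along the fingers, y is the line along which they close (so a half turn about z gives the same grasp; the last joint's range is limited). The gripper opens to 85 mm and grips with 20 to 120 N. Pads are 22 mm wide; open, the fingers measure 114 mm over their backs; the gripper's body (76 mm by 85 mm) begins 54 mm behind the grasp point. The pads swing forward as they close: fully open they stand 13 mm farther back than shut.
Start: joints at [-1.355, 0.313, 0.046, 1.304, 0, 1.431], TCP at [200.293, -539.029, 250.323] pointing down, gripper open.
Joint ranges: [-2.76, 2.76], [-0.86, 1.69], [-1.03, 1.26], [-2.2, 2.34], [-1.47, 1.5], [-3.14, 3.14]. Speed limits (rad/s): [2.57, 2.57, 3.14, 3.14, 3.14, 3.14].

### API

Orientations are given as a rotation vector (axis times angle).
In Python, from cell import r gives the robot as it stands.
- The arm moves only by the tool send_rows, never from a script. Its argument "commands" is a list of rows, each a list of 7 numbers: the shift along the tool's x, y, z in m, then the turn, a rotation vector about the tool's x, y, z in degrees, then the closure, from 0 (fully open) to 1 (shut). A call has 1 to 10 rows; each row shifts and turns the commanded pose from where the row before left it, along the tool's axes as they then stand; what a row does not reach is not made up. A row lasts 1/12 s, in which the tool goes at most 41.7 mm and 7.16 degrees, less where a joint would pass 70% of its speed; a pose out of reach is approached as far as the arm can. A call is refused whole if a number of a shift passes 0.0417 or a number of a turn 7.16, either way. A call with a gripper value outside its range is refused whole. The fingers move at their own pace and stop on an object; the grip force is fixed at half the most. Time passes only in rows, so rows that do not move let the fingers close. It gives the time, the measured TCP pose, the force, the opening and the grip force at its end, in the units of the state.
- r.get_obs(): the state, without advancing time (a new reading comes with each control period).
- r.camera(name): name is "scene" or "top" or "wrist"; returns the picture (400x640x3 uint8, red, green, blue); there is no depth.
- r.camera_info(name): a dict with "intrinsics" (3x3 intrinsics, pixels), "xyz" and "orientation" of the camera in the world. Camera axes: x right, y up, looking along -z (the intrinsics and any distortion apply to the point x, -y, -z); pixel columns grow to the right and rows downward; lengths in mm; the calibration is good to about 2 mm. The wrist camera is an equidistant fisheye: a pixel r from the principal point sees the ray r / f radians off the axis. A picture is of the moment at which its call begins: read the wrist's pose just before it. camera_info takes no time and is no camera call; for the wrist camera it gives the pose at the moment of the call.
- r.sign_off(): hands the job in; it is judged then, once.
Trained networks look in the newest picture that a camera, given by its name, has taken for a name from the list of things; names that differ only in an ending like _2 or _b are one class to them, and where a whole thing is asked for, a point or a joint stands for the part that bears it (a point fixed in the world has none). Each returns a list of dicts, best first, with "score" (0 to 1); they miss things now and then, are a little off and sometimes report something else, mostly with a low value. They report only what shows in the picture. A call takes as long as a camera call. They do not tell look-alikes from the thing itself.
- r.look_for(camera, query): "xyz" ([x, y, z] in mm, in world coordinates, good to about 4 mm: the middle of the surface that is visible of it).
- r.tip_of(camera, query): "xyz" ([x, y, z] in mm, in world coordinates, good to about 4 mm: a listed point, or the origin of a listed thing).
The state is a dict: "time": time; "qpos": joint angles; "dq": joint speeds; "joint_torque": joint torques, N m; "ee_pos": TCP position; "tcp_rot": TCP orientation; "force": force on the tool from outside, world axes, zero at the start; "torque": the same for the moment, N m; "width": opening from 0.0 (shut) to 1.0 (fully open); "grasp_force": force on a finger pad.
Only numpy, scipy, OpenCV 4.12 (cv2) and the standard library are available. Lean on these libraries where they do the work, as an engineer would, in place of code of your own. Each camera call takes 0.05 s, during which the arm holds its last target. There are 200 camera calls.

### The job

The fixture plate on the bench has an open gap between its bare end stop and the jaw that backs the connector housing. Of the three black packers, choose the two whose thicknesses together fill that gap snugly, and lower them into it side by side, without forcing: upright, square to the jaws, standing flat on the plate and about centred across its width. The third packer is not needed and stays out of the gap.

Things in the scene. Friction and masses are not known exactly. Their poses are not given: they have to be found in the camera images.
- fixture: Fixed aluminium plate, 70 wide (x), 8 thick, y -85 to +175 mm. Two dark steel jaws across it, 40 wide, 20 thick, tops 26 above bench, leave an 84 mm gap (y -42 to +42) with 8 x 8 sloped lead-ins, open at both x sides. -y jaw: bare end stop; +y jaw backs a grey connector housing (y +62 to +147, 47 high, brass pins). Origin: on the bench under the gap's middle; y along the gap, z up.
- packer_thin: Loose black plastic block upright on the bench: 40 mm wide (x), 22 thick (y), 50 tall (z), about 60 g; 3 mm bevels on the top and bottom edges of the two thickness faces, thin steel stripe along x on top. Origin: centre of its underside. Thickness (y) goes along the gap; grip it across the 40 mm width (x), near the top.
- packer_mid: The same kind of black block with the stripe along x, 40 mm wide (x), 38 mm thick (y), 50 mm tall, about 105 g. Origin: centre of its underside.
- packer_thick: The same kind of black block with the stripe along x, 40 mm wide (x), 56 mm thick (y), 50 mm tall, about 155 g. Origin: centre of its underside.
There are look-alikes about, which are no part of the job. Leave any purple look-alike of the packer_thick alone.

How it is judged:
By the outcome, as a careful person would: the job done as asked, in the order asked, and still so for the second after the job is handed in, with the robot touching nothing.
It also fails if it takes over 58 s, if anything falls off the work surface, if the arm or the gripper's body presses on something with over 40 N, if the wrist force passes 120 N, or if a joint passes its speed limit or range.

## Working session

There is one attempt and no reset: what is moved stays moved. The work goes in short steps, Python scripts to look and compute and a tool call to move; the robot and the scene stay as the last step left them, time stands still between calls to the robot, and variables do not carry over. Pictures are saved under pics/ and viewed, at most 12 in all, crops included, and the job is handed in when it is done.

Besides the shell and the picture viewer there is one more tool, called in YAML: its name, and indented under it one key for each argument. send_rows: Moves the arm, as the interface text tells. Its arguments: {"type":"object","properties":{"commands":{"type":"array"}},"required":["commands"]}

```bash
mkdir -p pics; ls; python3 - <<'E'
from cell import r
import cv2,numpy as np
for c in("top","scene"):
    im=r.camera(c); cv2.imwrite(f"pics/{c}0.png",im[:,:,::-1])
    i=r.camera_info(c); print(c,i)
    for q in("fixture","packer_thin","packer_mid","packer_thick"):
        print(q,[(np.round(d["xyz"]).tolist(),round(d["score"],2)) for d in r.tip_of(c,q)])
o=r.get_obs();print(o)
E
```

```text
pics
top {'intrinsics': array([[380.93626771,   0.        , 321.92020747],
       [  0.        , 380.93626771, 200.79898217],
       [  0.        ,   0.        ,   1.        ]]), 'xyz': array([504.82976583, -39.96619398, 718.14245168]), 'orientation': array([ 0.06740143, -0.08062224, -1.58338181])}
fixture [([490.0, 202.0, -1.0], 0.78)]
packer_thin [([460.0, -74.0, 1.0], 0.67)]
packer_mid [([479.0, -273.0, 3.0], 0.63)]
packer_thick [([614.0, -168.0, 2.0], 0.85), ([723.0, -151.0, -2.0], 0.75)]
scene {'intrinsics': array([[385.16398457,   0.        , 316.71462356],
       [  0.        , 385.16398457, 204.78458583],
       [  0.        ,   0.        ,   1.        ]]), 'xyz': array([1042.96022756, -119.6961544 ,  491.93569263]), 'orientation': array([0.65273289, 0.54198859, 1.25675776])}
fixture [([489.0, 198.0, 0.0], 0.93)]
packer_thin [([461.0, -70.0, -1.0], 0.95)]
packer_mid [([478.0, -275.0, -2.0], 0.86)]
packer_thick [([621.0, -169.0, 1.0], 0.62)]
{'time': 0.5, 'qpos': array([-1.35456406e+00,  3.13232369e-01,  4.60378628e-02,  1.30360521e+00,
        1.28107205e-06,  1.43121667e+00]), 'dq': array([-2.52490055e-04, -4.35276994e-04, -3.60035760e-05, -2.60673981e-03,
        6.91946401e-04,  1.15866900e-03]), 'joint_torque': array([-1.66837985e-03, -4.79990709e+01,  2.98540521e+01,  1.78327544e-03,
       -8.81164692e-05,  6.90757872e-06]), 'ee_pos': array([ 200.30616554, -538.99138644,  250.27929425]), 'tcp_rot': array([-3.09200373e+00, -5.55963826e-01, -1.80709108e-06]), 'force': array([ 0.46183323, -0.05643155,  0.00269597]), 'torque': array([0.01701619, 0.01470483, 0.00809126]), 'grasp_force': 0.0, 'width': 0.9988094089644789}
```

View pics/top0.png

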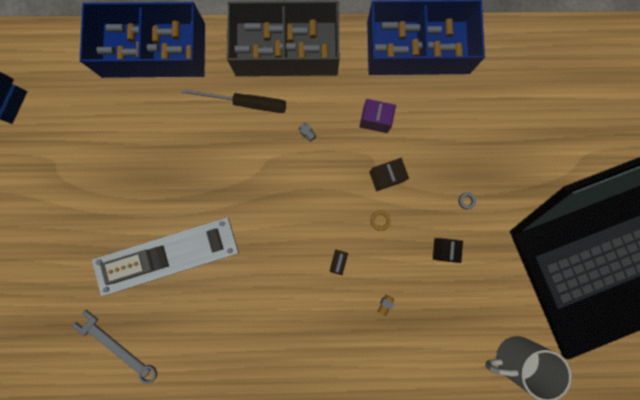

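View pics/scene0.png

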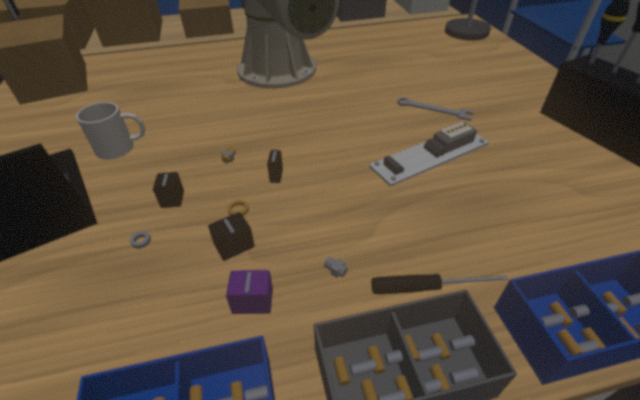

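The fixture is at about px (165,256), with the bare stop at (214,240) and the housing at (125,268). The thin packer is at (339,262), the thick one at (390,174), the mid one at (448,250), and the purple look-alike at (378,115). 22+56=78 fits the 84 gap, while 60 is loose and 94 doesn't fit, so the pair is thin and thick. Next I'll measure stripe and jaw poses in crops.

```bash
cat > h.py <<'E'
import numpy as np,cv2
from scipy.spatial.transform import Rotation as R
from cell import r
def px2w(c,uv,z,info=None):
    i=info or r.camera_info(c);K=i["intrinsics"]
    uv=np.atleast_2d(np.array(uv,float))
    a=(uv-[K[0,2],K[1,2]])/[K[0,0],K[1,1]]
    if c=="wrist":
        t=np.linalg.norm(a,axis=1,keepdims=True);s=np.sin(t)/np.maximum(t,1e-9)
        d=np.hstack([a[:,:1]*s,-a[:,1:]*s,-np.cos(t)])
    else: d=np.hstack([a[:,:1],-a[:,1:],-np.ones((len(a),1))])
    d=d@R.from_rotvec(i["orientation"]).as_matrix().T
    p=np.array(i["xyz"]);return p+d*((z-p[2])/d[:,2])[:,None]
def stripe(c,im,u,v,h,z=50,info=None,k=1.35):
    g=cv2.cvtColor(im,cv2.COLOR_RGB2GRAY)[v-h:v+h,u-h:u+h]
    hsv=cv2.cvtColor(im,cv2.COLOR_RGB2HSV)[v-h:v+h,u-h:u+h]
    dark=(g<70).astype(np.uint8)
    n,l,st,ce=cv2.connectedComponentsWithStats(dark)
    j=1+np.argmax(st[1:,4]);hull=cv2.convexHull(np.argwhere(l==j)[:,::-1].astype(np.int32))
    m=np.zeros_like(dark);cv2.fillPoly(m,[hull],1);m=cv2.erode(m,np.ones((3,3)))
    ys,xs=np.where((m>0)&(g>90)&(hsv[:,:,1]<90))
    w=px2w(c,np.c_[xs+u-h,ys+v-h],z,info)[:,:2]
    ctr=w.mean(0);U,S,V=np.linalg.svd(w-ctr,full_matrices=False);p=(w-ctr)@V[0]
    return ctr,np.degrees(np.arctan2(V[0,1],V[0,0])),np.ptp(p),len(xs)
E
python3 - <<'E'
from h import *
im=cv2.imread("pics/top0.png")[:,:,::-1].copy()
for n,u,v in(("thin",339,262),("thick",390,174),("mid",448,250)):
    try: print(n,stripe("top",im,u,v,26))
    except Exception as e: print(n,e)
a=cv2.resize(im[205:305,85:245],None,fx=5,fy=5,interpolation=cv2.INTER_CUBIC)
cv2.imwrite("pics/fx.png",a[:,:,::-1])
b=np.hstack([cv2.resize(im[v-26:v+26,u-26:u+26],(400,400),interpolation=cv2.INTER_CUBIC) for u,v in((339,262),(390,174))])
cv2.imwrite("pics/pk.png",np.clip(b[:,:,::-1]*1.8,0,255).astype(np.uint8))
E
```

```text
thin (array([459.83108887, -74.08567216]), np.float64(163.72354133084207), np.float64(26.70485790415488), 27)
thick (array([ 617.30209813, -168.95230991]), np.float64(-161.6376304857074), np.float64(27.12494249823037), 26)
mid (array([ 477.33446128, -271.13736782]), np.float64(172.3528064415081), np.float64(26.300718042621273), 23)
```

View pics/fx.png

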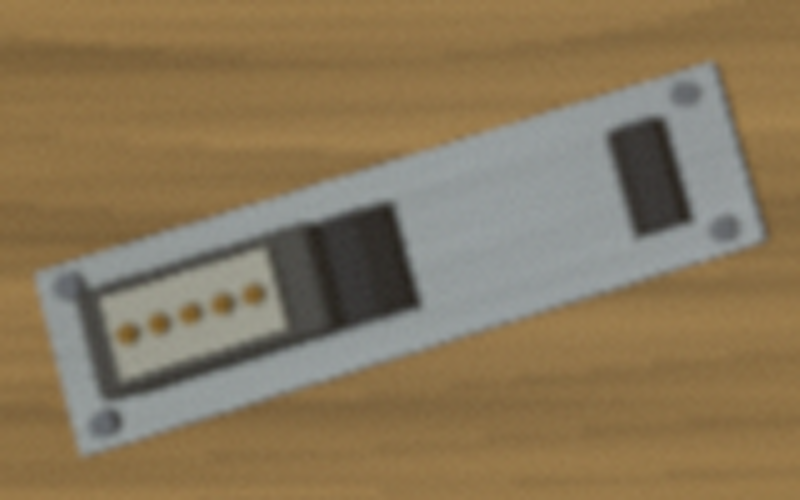

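View pics/pk.png

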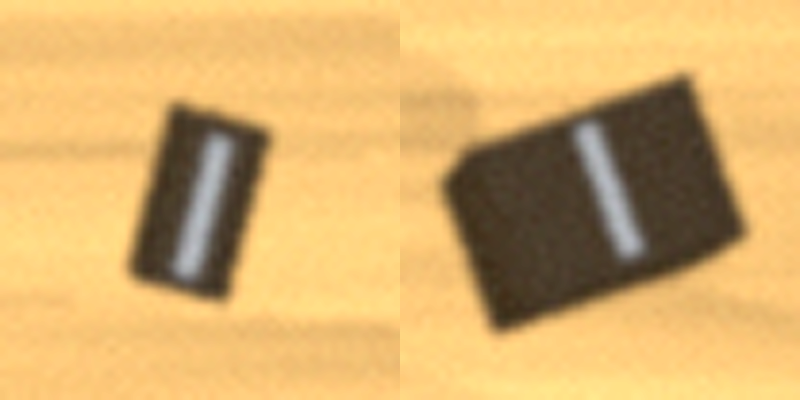

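```bash
cat >> h.py <<'E'
def psi(o): 
    y=R.from_rotvec(o["tcp_rot"]).as_matrix()[:,1];return np.degrees(np.arctan2(y[1],y[0]))
def plan(xyz,ps,n,c):
    o=r.get_obs();p0=np.array(o["ee_pos"]);a=psi(o);d=(np.array(xyz)-p0)/n;da=((ps-a+90)%180-90)/n
    for k in range(n):
        t=np.radians(a+k*da);ex=np.array([-np.sin(t),np.cos(t)]);ey=np.array([np.cos(t),np.sin(t)])
        print([round(float(v),4) for v in(d[:2]@ex/1e3,d[:2]@ey/1e3,-d[2]/1e3)],0,0,round(-da,2),c)
    print("dist/row",np.linalg.norm(d))
E
python3 - <<'E'
from h import *
from scipy.optimize import least_squares
X=np.array([(37,270),(712,62),(768,240),(82,455)],float);uv=(X+.5)/5-.5+[85,205]
P=px2w("top",uv,8)[:,:2]
L=np.array([(35,175),(35,-85),(-35,-85),(-35,175)])
def T(q,L):
    c,s=np.cos(q[2]),np.sin(q[2]);return L@np.array([[c,s],[-s,c]])+q[:2]
f=least_squares(lambda q:(T(q,L)-P).ravel(),[490,200,.3]);print(f.x,np.degrees(f.x[2]),f.fun.round(1))
J=np.array([(610,133),(663,117),(692,220),(637,238),(393,203),(420,305)],float)
q=f.x;c,s=np.cos(q[2]),np.sin(q[2])
W=px2w("top",(J+.5)/5-.5+[85,205],26)[:,:2]-q[:2]
print("jaw tops in fixture",(W@np.array([[c,-s],[s,c]])).round(1))
print(r.camera_info("wrist")["xyz"],r.camera_info("wrist")["orientation"])
plan([617,-169,160],18.4,20,0)
E
```

```text
[4.86899064e+02 2.00911657e+02 2.88851471e-01] 16.54997018464163 [-0.2  1.1  0.8 -1.3 -0.3 -0.  -0.3  0.2]
jaw tops in fixture [[ 18.7 -45.2]
 [ 18.6 -65. ]
 [-20.1 -64.8]
 [-20.4 -44.2]
 [ 17.8  36. ]
 [-20.2  36.3]]
[ 271.0822252  -513.54929421  373.73182873] [-0.26089891  0.18104428 -1.20596479]
[0.026, -0.0101, 0.0045] 0 0 -4.4 0
[0.0267, -0.0081, 0.0045] 0 0 -4.4 0
[0.0272, -0.006, 0.0045] 0 0 -4.4 0
[0.0276, -0.0039, 0.0045] 0 0 -4.4 0
[0.0278, -0.0018, 0.0045] 0 0 -4.4 0
[0.0279, 0.0004, 0.0045] 0 0 -4.4 0
[0.0277, 0.0025, 0.0045] 0 0 -4.4 0
[0.0275, 0.0046, 0.0045] 0 0 -4.4 0
[0.027, 0.0067, 0.0045] 0 0 -4.4 0
[0.0264, 0.0088, 0.0045] 0 0 -4.4 0
[0.0257, 0.0108, 0.0045] 0 0 -4.4 0
[0.0248, 0.0127, 0.0045] 0 0 -4.4 0
[0.0237, 0.0146, 0.0045] 0 0 -4.4 0
[0.0225, 0.0164, 0.0045] 0 0 -4.4 0
[0.0212, 0.0181, 0.0045] 0 0 -4.4 0
[0.0198, 0.0196, 0.0045] 0 0 -4.4 0
[0.0182, 0.0211, 0.0045] 0 0 -4.4 0
[0.0165, 0.0224, 0.0045] 0 0 -4.4 0
[0.0148, 0.0236, 0.0045] 0 0 -4.4 0
[0.0129, 0.0247, 0.0045] 0 0 -4.4 0
dist/row 28.225774067757317
```

The jaws agree with the fixture fit: origin (486.9, 200.9), yaw 16.6°. Moving to hover over the thick packer.

send_rows:
  commands:
    - [0.026,-0.01,0.0045,0,0,-4.4,0]
    - [0.0267,-0.008,0.0045,0,0,-4.4,0]
    - [0.0272,-0.006,0.0045,0,0,-4.4,0]
    - [0.0276,-0.004,0.0045,0,0,-4.4,0]
    - [0.0278,-0.002,0.0045,0,0,-4.4,0]
    - [0.028,0.0005,0.0045,0,0,-4.4,0]
    - [0.0277,0.0025,0.0045,0,0,-4.4,0]
    - [0.0275,0.0045,0.0045,0,0,-4.4,0]
    - [0.027,0.0065,0.0045,0,0,-4.4,0]
    - [0.0265,0.009,0.0045,0,0,-4.4,0]

```text
time: 1.33
ee_pos: [409.4, -352.7, 205.3]
tcp_rot: [2.655, 1.678, -0.0]
force: [0.6, 0.2, -0.3]
width: 0.998
grasp_force: 0.0
```

send_rows:
  commands:
    - [0.0257,0.011,0.0045,0,0,-4.4,0]
    - [0.0248,0.0127,0.0045,0,0,-4.4,0]
    - [0.0237,0.0146,0.0045,0,0,-4.4,0]
    - [0.0225,0.0164,0.0045,0,0,-4.4,0]
    - [0.0212,0.018,0.0045,0,0,-4.4,0]
    - [0.02,0.0196,0.0045,0,0,-4.4,0]
    - [0.018,0.021,0.0045,0,0,-4.4,0]
    - [0.0165,0.0224,0.0045,0,0,-4.4,0]
    - [0.015,0.0236,0.0045,0,0,-4.4,0]
    - [0.013,0.0247,0.0045,0,0,-4.4,0]

```text
time: 2.17
ee_pos: [617.8, -167.5, 160.1]
tcp_rot: [1.833, 2.551, -0.0]
force: [0.6, 0.3, 0.6]
width: 1.002
grasp_force: 0.0
```

send_rows:
  commands:
    - [0,0,0,0,0,0,0]
    - [0,0,0,0,0,0,0]

```text
time: 2.33
ee_pos: [617.4, -167.3, 159.6]
tcp_rot: [-1.835, -2.549, 0.001]
force: [-0.3, -0.1, 0.0]
width: 0.999
grasp_force: 0.0
```

```bash
cat >> h.py <<'E'
def w2px(P,info):
    K=info["intrinsics"];d=(np.atleast_2d(P)-info["xyz"])@R.from_rotvec(info["orientation"]).as_matrix()
    d=d*[1,-1,-1];n=np.linalg.norm(d[:,:2],axis=1);t=np.arctan2(n,d[:,2])
    return d[:,:2]/n[:,None]*t[:,None]*K[0,0]+[K[0,2],K[1,2]]
def look(name,xy,z=50,h=60):
    o=r.get_obs();i=r.camera_info("wrist");im=r.camera("wrist")
    cv2.imwrite(f"pics/{name}.png",im[:,:,::-1])
    uv=w2px([*xy,z],i)[0];print("t",o["time"],"tcp",o["ee_pos"].round(1),"psi",round(psi(o),2),"px",uv.round())
    return im,i,uv
E
python3 - <<'E'
from h import *
im,i,uv=look("wt",(617,-169))
try: print(stripe("wrist",im,int(uv[0]),int(uv[1]),50,50,i))
except Exception as e: print(e)
E
```

```text
t 2.3333 tcp [ 617.4 -167.3  159.6] psi 18.5 px [319. 205.]
(array([ 618.07223778, -170.24592299]), np.float64(18.40245779330744), np.float64(31.814883543820187), 284)
```

View pics/wt.png

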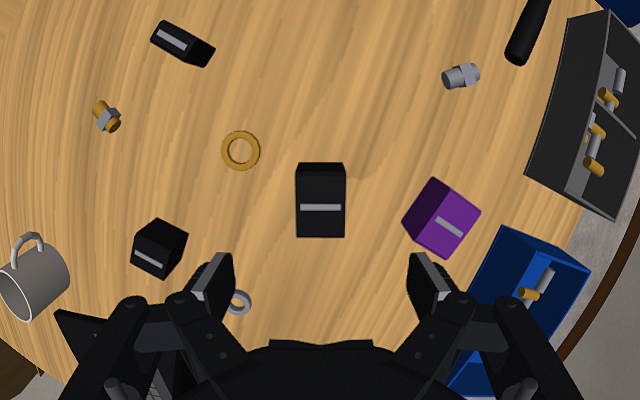

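The wrist picture shows the thick packer's stripe at px (320,207). The fingers straddle it and the purple block at (440,218) is clear of them. The measured stripe centre is (618.1, -170.2). Descending and gripping.

send_rows:
  commands:
    - [-0.003,0,0.02,0,0,0,0]
    - [0,0,0.03,0,0,0,0]
    - [0,0,0.03,0,0,0,0]
    - [0,0,0.025,0,0,0,0]
    - [0,0,0.012,0,0,0,0]
    - [0,0,0.0055,0,0,0,0]
    - [0,0,0,0,0,0,1]
    - [0,0,0,0,0,0,1]
    - [0,0,0,0,0,0,1]
    - [0,0,0,0,0,0,1]

```text
time: 3.22
ee_pos: [619.1, -172.1, 39.9]
tcp_rot: [1.836, 2.545, 0.001]
force: [-5.0, 1.3, 43.2]
width: 0.459
grasp_force: 56.4
```

send_rows:
  commands:
    - [0,0,0,0,0,0,1]
    - [0,0,0,0,0,0,1]
    - [0,0,0,0,0,0,1]
    - [0,0,0,0,0,0,1]

```text
time: 3.55
ee_pos: [619.2, -172.2, 40.0]
tcp_rot: [1.836, 2.545, 0.001]
force: [-0.6, -0.6, 6.2]
width: 0.461
grasp_force: 62.3
```

send_rows:
  commands:
    - [0,0,-0.005,0,0,0,1]
    - [0,0,-0.015,0,0,0,1]
    - [0,0,-0.025,0,0,0,1]
    - [0,0,-0.025,0,0,0,1]
    - [0,0,-0.02,0,0,0,1]
    - [0,0,-0.015,0,0,0,1]
    - [0,0,0,0,0,0,1]
    - [0,0,0,0,0,0,1]

```text
time: 4.22
ee_pos: [618.3, -171.5, 143.5]
tcp_rot: [1.837, 2.547, 0.001]
force: [-0.2, -0.6, -1.9]
width: 0.459
grasp_force: 61.4
```

```bash
python3 - <<'E'
from h import *
o=r.get_obs();z=o["ee_pos"][2]-40+50
im,i,uv=look("wl",o["ee_pos"][:2],z)
c,a,l,n=stripe("wrist",im,int(uv[0]),int(uv[1]),60,z,i);t=np.radians(psi(o))
d=c-o["ee_pos"][:2];print(c,a,l,n,"offset tool x,y",d@[-np.sin(t),np.cos(t)],d@[np.cos(t),np.sin(t)],o["force"],o["width"])
plan([483.5,212.4,140],16.55,15,1)
E
```

```text
t 4.2167 tcp [ 618.3 -171.5  143.5] psi 18.39 px [320. 287.]
[ 617.52325827 -169.41904401] -161.63392413545108 51.54741748939381 875 offset tool x,y 2.2457797809070588 -0.03530641929798721 [-0.20527009 -0.55178626 -1.88076834] 0.45878448587124854
[0.0271, -0.0004, 0.0001] 0 0 0.12 1
[0.0271, -0.0005, 0.0001] 0 0 0.12 1
[0.0271, -0.0005, 0.0001] 0 0 0.12 1
[0.0271, -0.0006, 0.0001] 0 0 0.12 1
[0.0271, -0.0006, 0.0001] 0 0 0.12 1
[0.0271, -0.0007, 0.0001] 0 0 0.12 1
[0.0271, -0.0007, 0.0001] 0 0 0.12 1
[0.0271, -0.0008, 0.0001] 0 0 0.12 1
[0.0271, -0.0009, 0.0001] 0 0 0.12 1
[0.0271, -0.0009, 0.0001] 0 0 0.12 1
[0.0271, -0.001, 0.0001] 0 0 0.12 1
[0.0271, -0.001, 0.0001] 0 0 0.12 1
[0.0271, -0.0011, 0.0001] 0 0 0.12 1
[0.0271, -0.0012, 0.0001] 0 0 0.12 1
[0.0271, -0.0012, 0.0001] 0 0 0.12 1
dist/row 27.086739906280332
```

send_rows:
  commands:
    - [0.015,0,0,0,0,0,1]
    - [0.028,0,0,0,0,0.2,1]
    - [0.0375,-0.001,0,0,0,0.2,1]
    - [0.0375,-0.001,0,0,0,0.2,1]
    - [0.0375,-0.001,0,0,0,0.2,1]
    - [0.0375,-0.001,0,0,0,0.2,1]
    - [0.0375,-0.001,0,0,0,0.2,1]
    - [0.0375,-0.001,0,0,0,0.2,1]
    - [0.03,-0.001,0,0,0,0.2,1]
    - [0.02,-0.001,0,0,0,0.2,1]

```text
time: 5.1
ee_pos: [510.3, 132.2, 141.1]
tcp_rot: [-1.873, -2.518, 0.003]
force: [-0.9, -1.4, -2.1]
width: 0.461
grasp_force: 61.4
```

send_rows:
  commands:
    - [0.01,-0.001,0,0,0,0,1]
    - [0,0,0,0,0,0,1]
    - [0,0,0,0,0,0,1]

```text
time: 5.35
ee_pos: [509.3, 138.4, 142.0]
tcp_rot: [-1.876, -2.519, 0.002]
force: [0.4, -0.0, -1.5]
width: 0.457
grasp_force: 61.4
```

```bash
python3 - <<'E'
from h import *
im,i,uv=look("wf",(487,201),26)
q=[486.9,200.9,.28885]
c,s=np.cos(q[2]),np.sin(q[2])
def W(x,y,z): return [q[0]+c*x-s*y,q[1]+s*x+c*y,z]
pts=[(35,175,8),(35,-85,8),(-35,-85,8),(-35,175,8),(20,42,18),(-20,42,18),(20,62,26),(-20,62,26),(20,-42,18),(-20,-42,18),(20,-62,26),(-20,-62,26)]
big=cv2.resize(im,(800,500),interpolation=cv2.INTER_CUBIC)
for p in pts:
    u=w2px(W(*p),i)[0];cv2.circle(big,tuple(int(v) for v in u*1.25),2,(255,0,0),-1);print(p,u.round())
cv2.imwrite("pics/wf2.png",big[:,:,::-1])
E
```

```text
t 5.35 tcp [509.3 138.4 142. ] psi 16.65 px [316. 118.]
(35, 175, 8) [357. -69.]
(35, -85, 8) [356. 215.]
(-35, -85, 8) [277. 215.]
(-35, 175, 8) [277. -69.]
(20, 42, 18) [341.  66.]
(-20, 42, 18) [290.  66.]
(20, 62, 26) [342.  39.]
(-20, 62, 26) [289.  39.]
(20, -42, 18) [340. 170.]
(-20, -42, 18) [291. 170.]
(20, -62, 26) [341. 196.]
(-20, -62, 26) [291. 196.]
```

View pics/wf2.png

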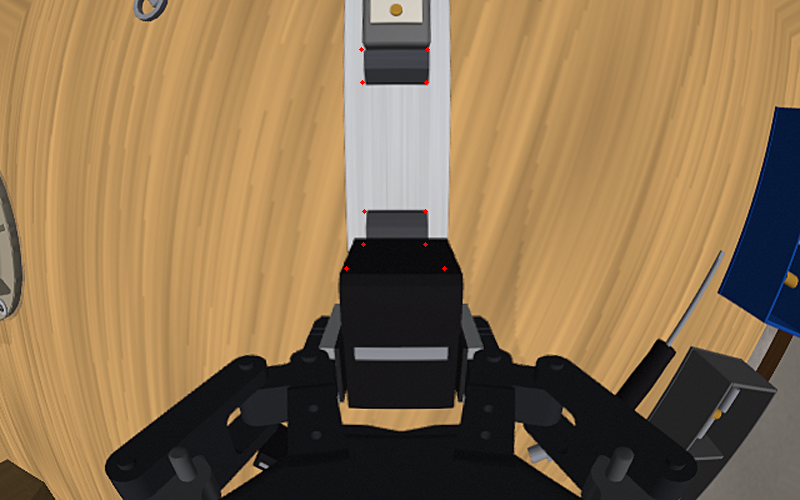

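The jaws appear where predicted: px (396,82) for the +y jaw's foot and (396,210) for the end stop. The fixture sits about 1.3 mm further in +x. I'll move over the slot and come down partway.

send_rows:
  commands:
    - [0.015,-0.0005,0,0,0,0,1]
    - [0.025,-0.001,0,0,0,0,1]
    - [0.022,-0.0008,0.01,0,0,0,1]
    - [0.01,0,0.015,0,0,0,1]
    - [0.004,0,0.018,0,0,0,1]
    - [0,0,0.012,0,0,0.1,1]
    - [0,0,0.002,0,0,0,1]
    - [0,0,0,0,0,0,1]
    - [0,0,0,0,0,0,1]

```text
time: 6.15
ee_pos: [486.9, 209.7, 86.1]
tcp_rot: [1.882, 2.515, 0.0]
force: [0.2, 0.1, -1.3]
width: 0.461
grasp_force: 61.3
```

```bash
python3 - <<'E'
from h import *
im,i,uv=look("wg",(487,201),26)
q=[488.1,201.3,.28885];o=r.get_obs()
c,s=np.cos(q[2]),np.sin(q[2]);d=o["ee_pos"][:2]-q[:2];print("tcp local",d@[c,s],d@[-s,c])
def W(x,y,z): return [q[0]+c*x-s*y,q[1]+s*x+c*y,z]
big=cv2.resize(im,(800,500),interpolation=cv2.INTER_CUBIC)
for p in [(20,42,18),(-20,42,18),(20,62,26),(-20,62,26)]:
    u=w2px(W(*p),i)[0];cv2.circle(big,tuple(int(v) for v in u*1.25),2,(255,0,0),-1)
zb=o["ee_pos"][2]-40
for p in [(20,9.8+2.2+28,zb+3),(-20,9.8+2.2+28,zb+3),(20,40,zb+47),(-20,40,zb+47)]:
    u=w2px(W(*p),i)[0];cv2.circle(big,tuple(int(v) for v in u*1.25),2,(0,255,0),-1)
cv2.imwrite("pics/wg2.png",big[50:450,150:650][:,:,::-1])
E
```

```text
t 6.15 tcp [486.9 209.7  86.1] psi 16.38 px [316. 239.]
tcp local 1.5658680468773745 8.513250734322074
```

View pics/wg2.png

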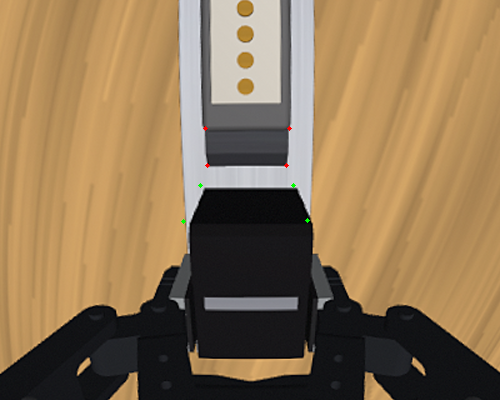

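The packer is 1.5 mm off in x and 1.3 mm off in y, in agreement with its pose reading. The jaw foot is at px (247,166). Correcting and descending.

send_rows:
  commands:
    - [0.0013,-0.0015,0,0,0,-0.2,1]
    - [0,0,0.006,0,0,0,1]
    - [0,0,0.008,0,0,0,1]
    - [0,0,0.008,0,0,0,1]
    - [0,0,0.006,0,0,0,1]
    - [0,0,0.004,0,0,0,1]
    - [0,0,0.002,0,0,0,1]
    - [0,0,0,0,0,0,1]
    - [0,0,0,0,0,0,1]

```text
time: 6.95
ee_pos: [484.2, 211.5, 51.6]
tcp_rot: [-1.875, -2.52, 0.0]
force: [0.7, -0.1, -0.8]
width: 0.464
grasp_force: 61.3
```

send_rows:
  commands:
    - [-0.0008,0.0005,0.001,0,0,0.1,1]
    - [0,0,0.0015,0,0,0,1]
    - [0,0,0.001,0,0,0,1]
    - [0,0,0,0,0,0,1]
    - [0,0,0,0,0,0,1]

```text
time: 7.37
ee_pos: [484.9, 210.8, 48.3]
tcp_rot: [1.878, 2.519, -0.0]
force: [-0.3, 0.2, -2.3]
width: 0.459
grasp_force: 61.3
```

send_rows:
  commands:
    - [0,0,0.0007,0,0,0,1]
    - [0,0,0.0005,0,0,0,1]
    - [0,0,0,0,0,0,1]

```text
time: 7.62
ee_pos: [485.0, 210.9, 48.0]
tcp_rot: [1.877, 2.518, 0.001]
force: [-1.5, -0.3, 6.1]
width: 0.461
grasp_force: 62.3
```

Contact with the plate at 6 N. Releasing and rising.

send_rows:
  commands:
    - [0,0,0,0,0,0,0.4]
    - [0,0,0,0,0,0,0.3]
    - [0,0,0,0,0,0,0.2]
    - [0,0,0,0,0,0,0.2]
    - [0,0,-0.005,0,0,0,0.1]
    - [0,0,-0.02,0,0,0,0]
    - [0,0,-0.03,0,0,0,0]
    - [0,0,-0.035,0,0,0,0]
    - [0,0,-0.025,0,0,0,0]
    - [0,0,-0.005,0,0,0,0]

```text
time: 8.45
ee_pos: [487.6, 211.5, 172.3]
tcp_rot: [1.875, 2.515, 0.01]
force: [1.1, 0.1, 0.7]
width: 1.003
grasp_force: 0.0
```

```bash
python3 - <<'E'
from h import *
im,i,uv=look("wh",(485,213),58)
cc,a,l,n=stripe("wrist",im,int(uv[0]),int(uv[1]),50,58,i)
q=[488.1,201.3,.28885];c,s=np.cos(q[2]),np.sin(q[2]);d=cc-q[:2];print("thick local",d@[c,s],d@[-s,c],a,l,n)
cv2.imwrite("pics/wh2.png",cv2.resize(im[60:330,180:460],None,fx=2,fy=2)[:,:,::-1])
plan([459.5,-74,160],-16.3,16,0)
E
```

```text
t 8.45 tcp [487.6 211.5 172.3] psi 16.59 px [316. 199.]
thick local -0.5550192770201859 13.087577742211304 12.563939195951141 35.40463428422041 244
[-0.0166, -0.0068, 0.0007] 0 0 2.06 0
[-0.0168, -0.0062, 0.0007] 0 0 2.06 0
[-0.017, -0.0055, 0.0007] 0 0 2.06 0
[-0.0172, -0.0049, 0.0007] 0 0 2.06 0
[-0.0174, -0.0043, 0.0007] 0 0 2.06 0
[-0.0175, -0.0037, 0.0007] 0 0 2.06 0
[-0.0177, -0.0031, 0.0007] 0 0 2.06 0
[-0.0178, -0.0024, 0.0007] 0 0 2.06 0
[-0.0178, -0.0018, 0.0007] 0 0 2.06 0
[-0.0179, -0.0011, 0.0007] 0 0 2.06 0
[-0.0179, -0.0005, 0.0007] 0 0 2.06 0
[-0.0179, 0.0001, 0.0007] 0 0 2.06 0
[-0.0179, 0.0008, 0.0007] 0 0 2.06 0
[-0.0179, 0.0014, 0.0007] 0 0 2.06 0
[-0.0178, 0.0021, 0.0007] 0 0 2.06 0
[-0.0177, 0.0027, 0.0007] 0 0 2.06 0
dist/row 17.937648081546733
```

View pics/wh2.png

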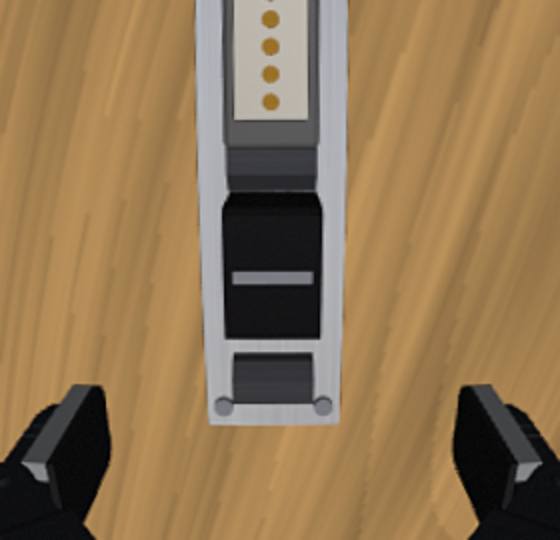

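The thick packer stands square in the slot with its stripe level at px (272,278), close to the +y jaw, and the remaining room is at the end stop. Next, the thin packer.

send_rows:
  commands:
    - [-0.0166,-0.007,0.001,0,0,2,0]
    - [-0.0168,-0.006,0.001,0,0,2,0]
    - [-0.017,-0.0055,0.001,0,0,2,0]
    - [-0.017,-0.005,0.001,0,0,2,0]
    - [-0.0174,-0.0043,0.001,0,0,2,0]
    - [-0.0175,-0.0037,0.001,0,0,2,0]
    - [-0.0177,-0.003,0.001,0,0,2,0]
    - [-0.0178,-0.0024,0.001,0,0,2,0]
    - [-0.0178,-0.0018,0.001,0,0,2,0]
    - [-0.018,-0.001,0.001,0,0,2,0]

```text
time: 9.33
ee_pos: [467.3, 31.8, 155.8]
tcp_rot: [-2.287, -2.151, 0.002]
force: [0.1, 0.0, -1.3]
width: 0.996
grasp_force: 0.0
```

send_rows:
  commands:
    - [-0.018,-0.0005,0,0,0,2.1,0]
    - [-0.018,0,0,0,0,2.1,0]
    - [-0.018,0.0008,0,0,0,2.1,0]
    - [-0.018,0.0014,0,0,0,2.1,0]
    - [-0.018,0.002,0,0,0,2.1,0]
    - [-0.0177,0.0027,0,0,0,2.1,0]
    - [0,0,0,0,0,0,0]
    - [0,0,0,0,0,0,0]

```text
time: 10.0
ee_pos: [457.7, -75.5, 156.0]
tcp_rot: [-2.509, -1.887, 0.001]
force: [0.1, 0.2, 0.2]
width: 0.997
grasp_force: 0.0
```

```bash
python3 - <<'E'
from h import *
im,i,uv=look("wn",(460,-74))
cc,a,l,n=stripe("wrist",im,int(uv[0]),int(uv[1]),40,50,i)
o=r.get_obs();t=np.radians(psi(o));d=cc-o["ee_pos"][:2]
print(cc,a,l,n,"move tool x,y",d@[-np.sin(t),np.cos(t)],d@[np.cos(t),np.sin(t)])
E
```

```text
t 10.0 tcp [457.7 -75.5 156. ] psi -16.1 px [322. 203.]
[460.9294453  -75.03030475] -15.943271569082063 31.17337865749746 242 move tool x,y 0.7266401335752949 3.0671830232684187
```

send_rows:
  commands:
    - [0.002,0.003,0.02,0,0,0,0]
    - [0,0,0.03,0,0,0,0]
    - [0,0,0.03,0,0,0,0]
    - [0,0,0.02,0,0,0,0]
    - [0,0,0.012,0,0,0,0]
    - [0,0,0.0055,0,0,0,0]
    - [0,0,0,0,0,0,0.3]
    - [0,0,0,0,0,0,0.5]
    - [0,0,0,0,0,0,1]
    - [0,0,0,0,0,0,1]

```text
time: 10.88
ee_pos: [462.8, -74.1, 40.8]
tcp_rot: [2.507, 1.89, 0.002]
force: [-5.6, 2.4, 41.8]
width: 0.459
grasp_force: 57.3
```

send_rows:
  commands:
    - [0,0,0,0,0,0,1]
    - [0,0,0,0,0,0,1]
    - [0,0,0,0,0,0,1]
    - [0,0,0,0,0,0,1]

```text
time: 11.22
ee_pos: [463.1, -74.4, 40.9]
tcp_rot: [2.507, 1.889, 0.003]
force: [-0.7, 1.0, 6.3]
width: 0.454
grasp_force: 61.0
```

send_rows:
  commands:
    - [0,0,-0.005,0,0,0,1]
    - [0,0,-0.015,0,0,0,1]
    - [0,0,-0.025,0,0,0,1]
    - [0,0,-0.025,0,0,0,1]
    - [0,0,-0.02,0,0,0,1]
    - [0,0,-0.015,0,0,0,1]
    - [0,0,0,0,0,0,1]
    - [0,0,0,0,0,0,1]

```text
time: 11.88
ee_pos: [462.4, -74.3, 145.4]
tcp_rot: [2.508, 1.889, 0.002]
force: [-0.5, 0.0, -1.2]
width: 0.455
grasp_force: 60.4
```

```bash
python3 - <<'E'
from h import *
o=r.get_obs();z=o["ee_pos"][2]+10
im,i,uv=look("wm",o["ee_pos"][:2],z)
g=cv2.cvtColor(im,cv2.COLOR_RGB2GRAY)
u,v=int(uv[0]),int(uv[1]);b=g[v-30:v+30,u-20:u+20]>90   # narrow window: stripe rows only
print(b.sum(1).tolist())
cv2.imwrite("pics/wm2.png",cv2.resize(im[v-70:v+60,u-100:u+100],None,fx=3,fy=3)[:,:,::-1])
np.save("wm.npy",np.array([u,v,z]));print("stripe rows at v-30+idx; psi",psi(o),o["force"],o["width"])
for k in(-3,0,3,6): print(k,w2px([*(o["ee_pos"][:2]+k*np.array([-np.sin(np.radians(psi(o))),np.cos(np.radians(psi(o)))])),z],i)[0].round(1))
plan([487.5,173,150],16.55,16,1)
E
```

```text
t 11.8833 tcp [462.4 -74.3 145.4] psi -16.02 px [319. 288.]
[0, 0, 0, 0, 0, 0, 0, 0, 0, 0, 0, 0, 0, 0, 0, 0, 0, 0, 0, 0, 0, 0, 0, 0, 0, 0, 0, 0, 40, 40, 40, 40, 40, 40, 40, 40, 40, 0, 0, 0, 0, 0, 0, 0, 0, 0, 0, 0, 40, 40, 40, 40, 40, 40, 40, 40, 40, 40, 40, 40]
stripe rows at v-30+idx; psi -16.02066842716652 [-0.45688405  0.02895609 -1.24490434] 0.45486579032587376
-3 [319.1 293.5]
0 [319.1 287.9]
3 [319.  282.1]
6 [319.  276.2]
[0.0153, -0.0027, -0.0004] 0 0 -2.04 1
[0.0154, -0.0022, -0.0004] 0 0 -2.04 1
[0.0154, -0.0016, -0.0004] 0 0 -2.04 1
[0.0155, -0.0011, -0.0004] 0 0 -2.04 1
[0.0155, -0.0005, -0.0004] 0 0 -2.04 1
[0.0155, 0.0, -0.0004] 0 0 -2.04 1
[0.0155, 0.0006, -0.0004] 0 0 -2.04 1
[0.0155, 0.0011, -0.0004] 0 0 -2.04 1
[0.0154, 0.0017, -0.0004] 0 0 -2.04 1
[0.0154, 0.0022, -0.0004] 0 0 -2.04 1
[0.0153, 0.0028, -0.0004] 0 0 -2.04 1
[0.0152, 0.0033, -0.0004] 0 0 -2.04 1
[0.015, 0.0039, -0.0004] 0 0 -2.04 1
[0.0149, 0.0044, -0.0004] 0 0 -2.04 1
[0.0147, 0.0049, -0.0004] 0 0 -2.04 1
[0.0145, 0.0054, -0.0004] 0 0 -2.04 1
dist/row 15.526124606805203
```

View pics/wm2.png

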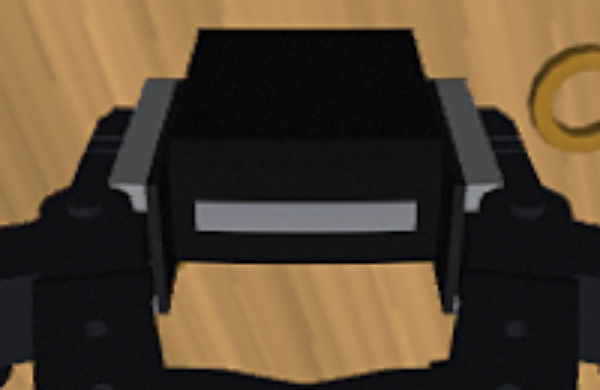

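The thin packer hangs straight between the pads, with its stripe centre at px (306,216) in the crop, 1.1 mm behind the TCP. Carrying it over the slot.

send_rows:
  commands:
    - [0.0153,-0.0027,0,0,0,-2,1]
    - [0.0154,-0.0022,0,0,0,-2,1]
    - [0.0154,-0.0016,0,0,0,-2,1]
    - [0.0155,-0.001,0,0,0,-2,1]
    - [0.0155,-0.0005,0,0,0,-2,1]
    - [0.0155,0,0,0,0,-2,1]
    - [0.0155,0.0006,0,0,0,-2,1]
    - [0.0155,0.001,0,0,0,-2,1]
    - [0.0154,0.0017,0,0,0,-2,1]
    - [0.0154,0.0022,0,0,0,-2,1]

```text
time: 12.77
ee_pos: [477.1, 81.0, 142.8]
tcp_rot: [-2.139, -2.297, 0.004]
force: [0.6, 0.3, 0.0]
width: 0.459
grasp_force: 60.4
```

send_rows:
  commands:
    - [0.0153,0.004,0,0,0,-2.1,1]
    - [0.015,0.005,0,0,0,-2.1,1]
    - [0.015,0.006,0,0,0,-2.1,1]
    - [0.015,0.006,0,0,0,-2.1,1]
    - [0.0145,0.0065,0,0,0,-2.1,1]
    - [0.0142,0.0065,0,0,0,-2.1,1]
    - [0,0,0,0,0,0,1]
    - [0,0,0,0,0,0,1]
    - [0,0,0,0,0,0,1]

```text
time: 13.52
ee_pos: [496.7, 173.2, 143.4]
tcp_rot: [-1.878, -2.517, 0.003]
force: [0.3, -0.1, -1.0]
width: 0.46
grasp_force: 60.4
```

```bash
cat >> h.py <<'E'
def loc(tx,ty):
    o=r.get_obs();q=[488.1,201.3,.28885];c,s=np.cos(q[2]),np.sin(q[2]);d=o["ee_pos"][:2]-q[:2]
    x,y=d@[c,s],d@[-s,c];print("local",round(x,2),round(y,2),"z",o["ee_pos"][2].round(1),"psi",round(psi(o),2),"move tool x,y",round(ty-y,2),round(tx-x,2),"F",o["force"].round(1))
E
python3 -c "
from h import *
loc(-.5,-27.7)"
```

```text
local 0.26 -29.4 z 143.4 psi 16.55 move tool x,y 1.7 -0.76 F [ 0.3 -0.1 -1. ]
```

send_rows:
  commands:
    - [0.001,-0.0008,0.01,0,0,0,1]
    - [0.0007,0,0.015,0,0,0,1]
    - [0,0,0.01,0,0,0,1]
    - [0,0,0.004,0,0,0,1]
    - [0,0,0,0,0,0,1]
    - [0,0,0,0,0,0,1]

```text
time: 14.02
ee_pos: [496.2, 174.8, 105.3]
tcp_rot: [-1.878, -2.518, 0.001]
force: [0.4, 0.6, 0.8]
width: 0.458
grasp_force: 60.4
```

```bash
python3 - <<'E'
from h import *
loc(-.5,-27.7)
im,i,uv=look("wk",(485,213),58)
q=[488.1,201.3,.28885];c,s=np.cos(q[2]),np.sin(q[2])
big=cv2.resize(im[0:330,200:440],None,fx=2.4,fy=2.4,interpolation=cv2.INTER_CUBIC).copy()
g=lambda u:tuple(int(v) for v in (u-[200,0])*2.4)
L=lambda x,y,z:w2px([q[0]+c*x-s*y,q[1]+s*x+c*y,z],i)[0]
for y in(11,13,15): print("thick stripe pred y",y,L(0,y,58).round(1))
print("jaw42",L(0,42,18).round(1))
zt=r.get_obs()["ee_pos"][2]+9
for p in[(0,12.5,58),(20,42,18),(-20,42,18)]: cv2.circle(big,g(L(*p)),2,(255,0,0),-1)
cv2.imwrite("pics/wk2.png",big[:590,:,::-1])
col=cv2.cvtColor(im,cv2.COLOR_RGB2GRAY)[:,310:326].mean(1);print([(k,int(v)) for k,v in enumerate(col) if 60<k<260 and v>70])
E
```

```text
local 0.2 -27.72 z 105.3 psi 16.55 move tool x,y 0.02 -0.7 F [0.4 0.6 0.8]
t 14.0167 tcp [496.2 174.8 105.3] psi 16.55 px [320. 169.]
thick stripe pred y 11 [319.7 171.3]
thick stripe pred y 13 [319.7 167.8]
thick stripe pred y 15 [319.7 164.3]
jaw42 [319.9 114.4]
[(61, 110), (62, 73), (63, 103), (64, 108), (65, 107), (66, 107), (67, 106), (68, 107), (69, 107), (70, 107), (71, 107), (72, 107), (73, 107), (74, 107), (75, 107), (76, 107), (77, 108), (78, 105), (79, 96), (80, 85), (81, 73), (85, 76), (86, 72), (87, 72), (88, 70), (89, 70), (90, 70), (91, 71), (92, 73), (93, 72), (102, 71), (114, 70), (115, 200), (116, 164), (164, 101), (165, 139), (166, 147), (167, 145), (168, 146), (169, 147), (170, 148), (171, 150), (172, 146), (173, 84), (214, 190), (215, 207), (216, 198), (217, 196), (218, 196), (219, 196), (220, 195), (221, 195), (222, 195), (223, 195), (224, 197), (225, 211), (226, 140)]
```

View pics/wk2.png

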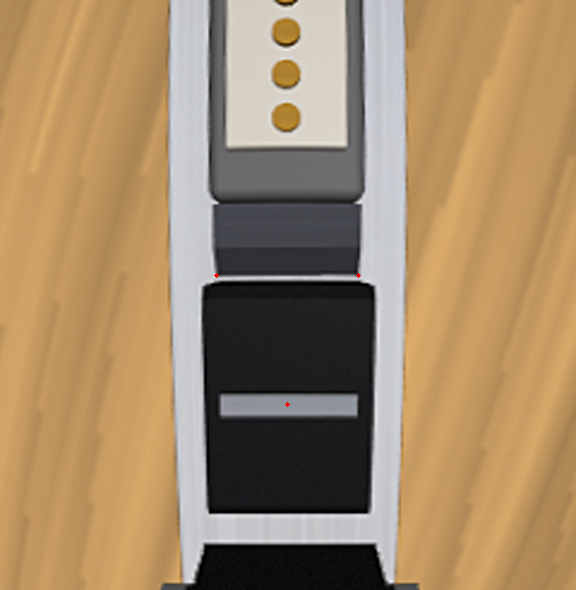

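The thick packer's stripe is at y 12.7 and well centred, leaving the thin one 26.7 mm of room with its centre 0.1 mm off. Descending.

send_rows:
  commands:
    - [0,-0.0005,0.008,0,0,0,1]
    - [0,0,0.01,0,0,0,1]
    - [0,0,0.01,0,0,0,1]
    - [0,0,0.008,0,0,0,1]
    - [0,0,0.006,0,0,0,1]
    - [0,0,0,0,0,0,1]
    - [0,0,0,0,0,0,1]

```text
time: 14.65
ee_pos: [495.4, 174.9, 62.9]
tcp_rot: [-1.877, -2.518, 0.002]
force: [-0.3, -0.6, -0.4]
width: 0.455
grasp_force: 60.4
```

```bash
python3 -c "
from h import *
loc(-.5,-27.5)"
```

```text
local -0.49 -27.38 z 62.9 psi 16.59 move tool x,y -0.12 -0.01 F [-0.3 -0.6 -0.4]
```

send_rows:
  commands:
    - [0,0,0.004,0,0,0,1]
    - [0,0,0.004,0,0,0,1]
    - [0,0,0.003,0,0,0,1]
    - [0,0,0.0015,0,0,0,1]
    - [0,0,0,0,0,0,1]
    - [0,0,0,0,0,0,1]

```text
time: 15.15
ee_pos: [495.9, 175.0, 51.0]
tcp_rot: [-1.878, -2.519, 0.0]
force: [-0.4, -0.3, -0.6]
width: 0.458
grasp_force: 60.4
```

send_rows:
  commands:
    - [0,0,0.001,0,0,0,1]
    - [0,0,0.0007,0,0,0,1]
    - [0,0,0.0006,0,0,0,1]
    - [0,0,0,0,0,0,1]
    - [0,0,0,0,0,0,1]

```text
time: 15.57
ee_pos: [496.0, 175.0, 48.9]
tcp_rot: [1.878, 2.518, 0.0]
force: [0.3, -0.4, 1.4]
width: 0.457
grasp_force: 60.5
```

send_rows:
  commands:
    - [0,0,0.0006,0,0,0,1]
    - [0,0,0,0,0,0,1]

```text
time: 15.73
ee_pos: [496.0, 175.0, 48.9]
tcp_rot: [1.877, 2.518, 0.0]
force: [-1.7, -1.0, 6.3]
width: 0.457
grasp_force: 61.2
```

Seated at 6 N. Releasing, rising and checking.

send_rows:
  commands:
    - [0,0,0,0,0,0,0.4]
    - [0,0,0,0,0,0,0.3]
    - [0,0,0,0,0,0,0.2]
    - [0,0,0,0,0,0,0.2]
    - [0,0,-0.005,0,0,0,0.1]
    - [0,0,-0.02,0,0,0,0]
    - [0,0,-0.03,0,0,0,0]
    - [0,0,-0.035,0,0,0,0]
    - [0,0,-0.03,0,0,0,0]
    - [0,0,-0.01,0,0,0,0]

```text
time: 16.57
ee_pos: [498.2, 175.5, 183.3]
tcp_rot: [1.875, 2.515, 0.008]
force: [1.4, 0.2, 0.8]
width: 1.001
grasp_force: 0.0
```

send_rows:
  commands:
    - [0,0,0,0,0,0,0]
    - [0,0,0,0,0,0,0]
    - [0,0,0,0,0,0,0]

```text
time: 16.82
ee_pos: [494.9, 174.8, 176.6]
tcp_rot: [-1.877, -2.517, 0.003]
force: [-0.7, -0.3, -1.0]
width: 1.003
grasp_force: 0.0
```

```bash
python3 - <<'E'
from h import *
loc(0,0)
im,i,uv=look("we",(488,201),58)
cv2.imwrite("pics/we2.png",cv2.resize(im[40:300,200:440],None,fx=2.3,fy=2.3)[:,:,::-1])
E
```

```text
local -0.99 -27.34 z 176.6 psi 16.59 move tool x,y 27.34 0.99 F [-0.7 -0.3 -1. ]
t 16.8167 tcp [494.9 174.8 176.6] psi 16.59 px [322. 167.]
```

View pics/we2.png

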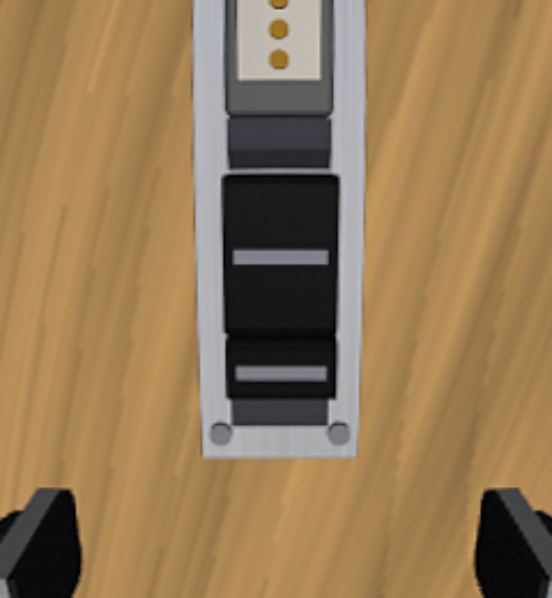

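Both packers stand square and level side by side between the jaws. The thick one's stripe is at px (281,257) and the thin one's at (281,373), both centred on the plate, and the gripper is clear.

```bash
python3 -c "
from cell import r
print(r.sign_off())"
```

```text
the job is handed in; nothing more can be done
None
```

The thick and thin packers (56 + 22 = 78 mm in the 84 mm gap) stand side by side in the gap, square, flat on the plate and centred; the mid packer and the purple look-alike were left alone, and I handed the job in at about 17 s (no verdict was shown).

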